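# Load the kit tray, slide it home and hang the job tag

### The arm

A 7-joint arm with a two-finger parallel gripper is mounted at the origin on the work surface. World frame = base frame: x ahead of the robot, y to its left, z up, the work surface at z = 0. Lengths are in m, angles in rad, forces in N, time in s.
With the tool pointing down it reaches from about 0.35 to 0.9 m from the base axis. Payload 19.9 kg.
Tool frame: the origin (TCP) lies at the very end of the fingers, on their centre line; the grasp point (between the pads) lies arm.hold_point_z behind it (arm.hold_point_z is the distance from the TCP to the grasp point, in m); z points along the fingers, x is the direction in which the jaws open and shut, and the axes are right-handed (so a half turn about z gives the same grasp; the last joint's range is limited). The gripper opens to 94 mm and grips with 3 to 60 N. Pads are 16 mm wide; open, the fingers measure 119 mm over their backs; the gripper's body (75 mm by 177 mm) begins 78 mm behind the grasp point.
Start: joints at [1.105, 0.417, -0.01, 1.614, 0.005, 1.111, -0.053], TCP at [0.258, -0.569, 0.185] pointing down, gripper open.
Joint ranges: [-2.81, 2.81], [-0.39, 2.02], [-1.27, 1.25], [0.06, 2.57], [-1.19, 4.33], [0.19, 2], [-2.82, 2.82]. Speed limits (rad/s): [1.89, 1.89, 2.39, 2.39, 3.01, 3.01, 3.01].

### API

Orientations are given as a rotation vector (axis times angle).
In Python, from workcell import arm gives the robot as it stands. The module is installed in compiled form; this text tells all that it offers. Calls block until the motion is done:
- arm.reach(position, orientation): joint-space move of the TCP to a pose.
- arm.move_linear(position, rate=0.15, ori=None): straight line of the TCP; ori=None keeps the orientation; rate is the mean speed in m/s.
- arm.goto_joints(angles): joint-space move.
- arm.gripper_open() and arm.close_gripper(grip_force=None): open the fingers fully, or close them until they stop; grip_force is the grip in N (None keeps the last).
- arm.sleep(seconds).
- arm.solve_ik(position, orientation): joint angles nearest the present ones, or None.
- arm.camera(name): name is "side" or "top" or "wrist"; returns a dict with "image" (384x512x3 uint8, blue, green, red), "camera_matrix" (3x3 intrinsics, pixels), "R" (3x3) and "t" (3): a world point X has camera coordinates R X + t; the wrist camera has in their place "mount" (4x4, takes a point from camera to tool coordinates, whose origin is the TCP and whose axes are the tool frame's). Camera axes: x right, y down, z forward; pixel columns grow to the right and rows downward; lengths in m; the calibration is good to about 2 mm. A picture is of the moment at which its call begins: read the wrist's pose just before it. There is no depth.
A pose or a line that the arm cannot do raises arm.PlanningError and nothing moves.
- arm.close_job(): hands the job in, once; it reports no verdict.
Readings, each from a call of its own:
- arm.read_time(): time.
- arm.read_joints(): joint angles.
- arm.read_joint_velocities(): joint speeds.
- arm.read_joint_efforts(): joint torques, N m.
- arm.read_ee_pos(): TCP position.
- arm.read_tcp_rot(): TCP orientation.
- arm.read_force(): force on the tool from outside, world axes, zero at the start.
- arm.read_ft_torque(): the same for the moment, N m.
- arm.read_opening(): opening from 0.0 (shut) to 1.0 (fully open).
Only numpy, scipy, OpenCV 4.12 (cv2) and the standard library are available. Lean on these libraries where they do the work, as an engineer would, in place of code of your own. Each camera call takes 0.05 s, during which the arm holds its last target.

### The job

Load the kit: stand every steel bearing in the blue-floored bin of the tray and every black rubber mount in its black-floored bin, then push the loaded tray along its centre line all the way home into the blue bay, until it meets the end stop. Then, to show that the kit is in, hang the blue job tag on the hook beside the yellow one, which must stay hanging. Leave the screwdriver, can, mug and tape roll where they are.

Things in the scene. Friction and masses are not known exactly. Their poses are not given: they have to be found in the camera images.
- bay: Kitting bay, fixed: grey base plate 6 mm thick, 200 mm wide, 415 mm long (x -0.225 to 0.19) with a centre rail (14 mm wide, top 22 mm above the bench); over x 0.015 to 0.19 a blue tunnel, 97 mm tall outside. Origin: on the rail's centre line at bench level, 15 mm in front of the tunnel. Its x axis is the rail's centre line and points into the tunnel (roughly world +y); z up.
- end_stop (a point): Middle of the rubber end stop's face inside the tunnel, which the tray's front (+x) rim meets when the tray is fully home; 170 mm along x from the bay's origin, 35 mm above the bench.
- tray_mid (a point): Parts tray, loose, 600 g, riding on the rail: 160 mm long (x, towards the tunnel), 160 mm wide (y), rims and a middle cross divider 12 mm high and 4 mm thick. Point: centre of its floor's top, 28 mm above the bench. A 40 mm long shoe under its middle guides it on the rail with 1 mm play: pushed more than about 15 mm off the centre line it jams. Home: this point is at x = 0.090 in the bay's frame.
- push_face (a point): Middle of the outer (-x) face of the orange push tab behind the tray, on its centre line (117 mm from its middle), 51 mm above the bench: the tab is 40 mm wide (y), 12 mm thick, its top 27 mm above this point, its foot 26 mm below; a low neck joins it to the rim, 25 mm further on. x points the way to push; pushed here along the bay's x axis the tray slides with about 4 to 12 N. With the tray home this face is at x = -0.027 in the bay's frame.
- blue_bin (a point): Centre of the floor of the tray's blue-floored bin (nearest the tunnel), for bearings: 74 mm along the tray's x, 152 mm along its y inside, rims 12 mm high.
- black_bin (a point): Centre of the floor of the tray's black-floored bin (beside the orange tab), for rubber mounts: 74 mm along the tray's x, 152 mm along its y inside, rims 12 mm high.
- bearing1_mid (a point): Steel bearing, loose (may be absent), a cylinder 36 mm in diameter and 26 mm tall with a blue ring and dark centre on its top, 100 to 200 g, standing upright on the bench. Point: its centre, 13 mm above its underside; z is up along its axis.
- bearing2_mid (a point): Steel bearing, loose (may be absent), a cylinder 36 mm in diameter and 26 mm tall with a blue ring and dark centre on its top, 100 to 200 g, standing upright on the bench. Point: its centre, 13 mm above its underside; z is up along its axis.
- bearing3_mid (a point): Steel bearing, loose (may be absent), a cylinder 36 mm in diameter and 26 mm tall with a blue ring and dark centre on its top, 100 to 200 g, standing upright on the bench. Point: its centre, 13 mm above its underside; z is up along its axis.
- mount1_mid (a point): Black rubber mount, loose (may be absent), a cylinder 36 mm in diameter and 26 mm tall with a brass stud (10 mm diameter, 12 mm tall) on top, 55 to 115 g, standing upright on the bench. Point: centre of the black cylinder, 13 mm above its underside; z is up along its axis.
- mount2_mid (a point): Black rubber mount, loose (may be absent), a cylinder 36 mm in diameter and 26 mm tall with a brass stud (10 mm diameter, 12 mm tall) on top, 55 to 115 g, standing upright on the bench. Point: centre of the black cylinder, 13 mm above its underside; z is up along its axis.
- mount3_mid (a point): Black rubber mount, loose (may be absent), a cylinder 36 mm in diameter and 26 mm tall with a brass stud (10 mm diameter, 12 mm tall) on top, 55 to 115 g, standing upright on the bench. Point: centre of the black cylinder, 13 mm above its underside; z is up along its axis.
- hook: Steel hook stand, fixed: round foot 110 mm across, post 14 mm thick ending at z = 0.188, and one level hook rod 8 mm thick that points along this body's own -x (roughly towards the robot), its axis at z = 0.165, from the post (x = 0) to x = -0.110, where the tip turns up. Origin under the post at bench level.
- hook_tip (a point): Top of the hook's upturned tip, 14 mm above the top of the rod, at x = -0.116, z = 0.183 in the hook's frame.
- yellow_tag_mid (a point): Yellow job tag already hanging on the hook, 28 to 40 mm in front of the post. Loose flat plate 10 mm thick (x), 64 mm wide (y), 144 mm tall (z), 70 g. It has a hanging window 36 mm wide and 36 mm high whose upper edge is 26 mm above this point; above the window is a grip tab 50 mm wide (y) and 46 mm tall (26 to 72 mm above this point). Point: half-way up its height, in the middle.
- tag_stand: Small black slotted block, fixed, 60 by 90 mm and 30 mm tall, that holds the blue tag upright in a slot 13 mm wide and 24 mm deep (slot along its y). Origin: centre of its underside.
- blue_tag_mid (a point): Blue job tag, standing upright in the slotted block at the start (its underside 6 mm above the bench). Loose flat plate 10 mm thick (x), 64 mm wide (y), 144 mm tall (z), 70 g. It has a hanging window 36 mm wide and 36 mm high whose upper edge is 26 mm above this point; above the window is a grip tab 50 mm wide (y) and 46 mm tall (26 to 72 mm above this point). Point: half-way up its height, in the middle. Hung on the rod, this point is 143 mm above the bench.
- screwdriver_mid (a point): Bystander: red-handled screwdriver, about 200 mm long, lying on the bench; point near its middle. To be left alone.
- oil_can_low (a point): Bystander: green can, 60 mm diameter, 60 mm tall; point at its underside. To be left alone.
- mug_low (a point): Bystander: white mug, 80 mm diameter, 95 mm tall; point at its underside. To be left alone.
- tape_roll_low (a point): Bystander: yellow tape roll lying flat, 90 mm diameter, 25 mm tall; point at its underside. To be left alone.

How it is judged:
By the outcome, as a careful person would: the job done as asked, in the order asked, and still so for the second after the job is handed in, with the robot touching nothing.
Of bearing1, bearing2, bearing3, mount1, mount2, mount3 only 4 to 6 are there at a start; the rules pass over those that are not, and their reading is None.
At some moment in a run one of bearing1, bearing2, bearing3, mount1, mount2, mount3 may be knocked a few centimetres aside while the robot is not near it.
It also fails if it takes over 210 s, if anything falls off the work surface, if the arm or the gripper's body presses on something with over 40 N, if the wrist force passes 120 N, or if a joint passes its speed limit or range.

## Working session

There is one attempt and no reset: what is moved stays moved. The work goes in short steps, each a Python script; the robot and the scene stay as the last script left them, time stands still between calls to the robot, and variables do not carry over. Pictures are saved under pics/ and viewed, and the job is handed in when it is done.

```bash
mkdir -p pics; ls; python3 - <<'E'
from workcell import arm
import cv2
print(arm.read_time(),arm.read_ee_pos(),arm.read_tcp_rot(),arm.hold_point_z,arm.read_opening())
for n in ["side","top","wrist"]:
    c=arm.camera(n); cv2.imwrite(f"pics/{n}0.png",c["image"])
    print(n,{k:v for k,v in c.items() if k!="image"})
E
```

```text
pics
0.0 [ 0.25738153 -0.56909937  0.18422439] [-2.63935358e+00  1.70291475e+00  1.70756043e-03] 0.0188 0.9963590214467226
side {'camera_matrix': array([[359.08794395,   0.        , 253.05361155],
       [  0.        , 359.08794395, 193.88973258],
       [  0.        ,   0.        ,   1.        ]]), 'R': array([[-0.99096303, -0.13390648, -0.00783097],
       [-0.09664941,  0.75329005, -0.65054822],
       [ 0.09301161, -0.64391238, -0.75942458]]), 't': array([0.49385967, 0.14744182, 0.9755575 ])}
top {'camera_matrix': array([[386.064525  ,   0.        , 246.43731477],
       [  0.        , 386.064525  , 189.5323286 ],
       [  0.        ,   0.        ,   1.        ]]), 'R': array([[ 0.01897736, -0.99981052,  0.00433517],
       [-0.99880666, -0.01915311, -0.04492684],
       [ 0.04500136, -0.0034774 , -0.99898087]]), 't': array([-0.00200784,  0.50384295,  1.0566799 ])}
wrist {'camera_matrix': array([[337.22609213,   0.        , 248.42390683],
       [  0.        , 337.22609213, 193.83931915],
       [  0.        ,   0.        ,   1.        ]]), 'mount': array([[ 9.99999942e-01,  3.82985601e-05, -3.37628689e-04,
         1.86996979e-05],
       [ 3.88287786e-05,  9.74239414e-01,  2.25516212e-01,
        -6.52511498e-02],
       [ 3.37568123e-04, -2.25516212e-01,  9.74239357e-01,
        -1.99573793e-01],
       [ 0.00000000e+00,  0.00000000e+00,  0.00000000e+00,
         1.00000000e+00]])}
```

View pics/side0.png

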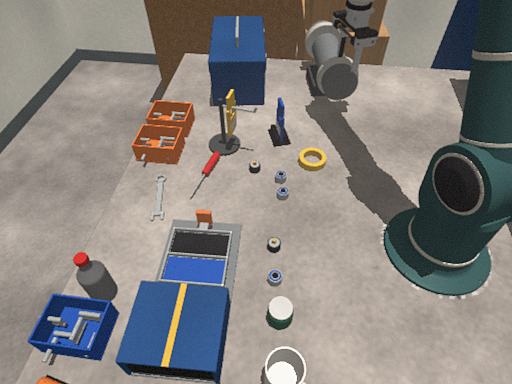

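View pics/top0.png

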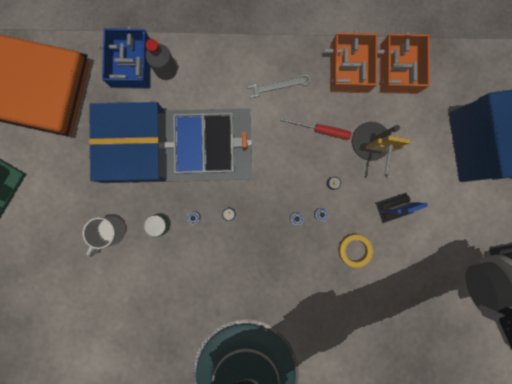

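View pics/wrist0.png

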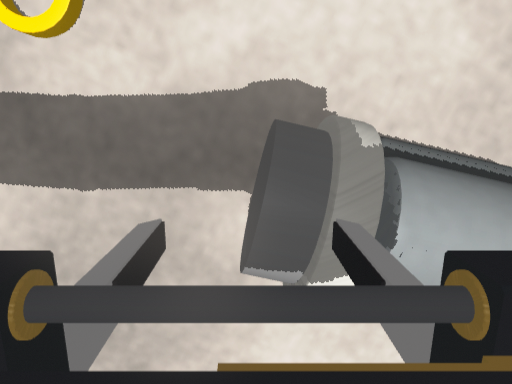

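```bash
python3 - <<'E'
import cv2
t=cv2.imread('pics/top0.png');s=cv2.imread('pics/side0.png')
def c(im,x0,y0,x1,y1,k,n): cv2.imwrite('pics/'+n,cv2.resize(im[y0:y1,x0:x1],None,fx=k,fy=k,interpolation=cv2.INTER_CUBIC))
c(t,80,90,260,240,4.4,'tA.png'); c(t,270,100,440,275,3.4,'tB.png')
c(s,100,190,310,384,3,'sA.png'); c(s,180,70,340,220,3.9,'sB.png')
E
```

```text
(no output)
```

View pics/tA.png

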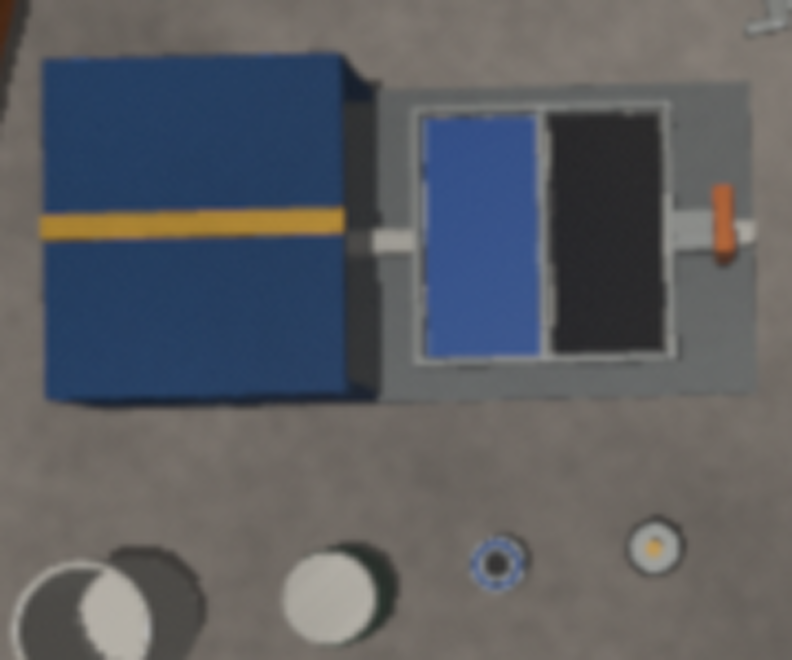

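View pics/tB.png

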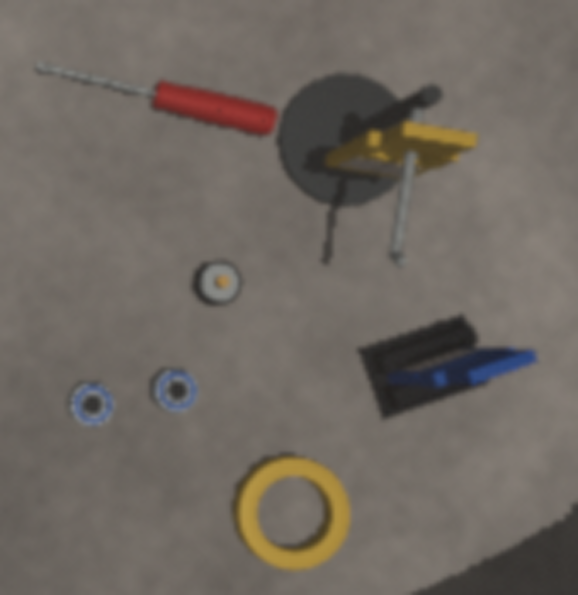

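View pics/sA.png

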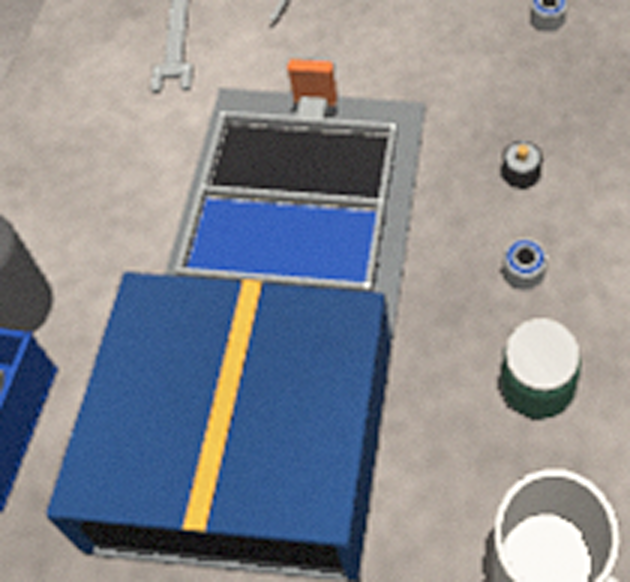

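View pics/sB.png

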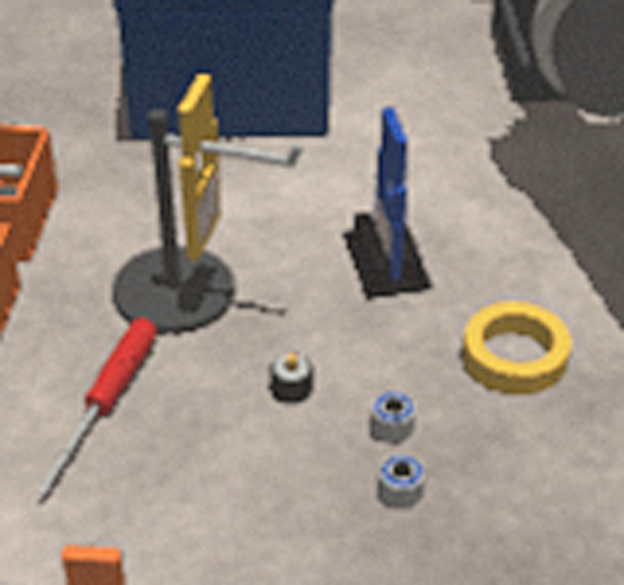

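```bash
cat > h.py <<'E'
import numpy as np,cv2
from scipy.spatial.transform import Rotation as Rn
CAL={}
def cam(arm,n):
    p=np.array(arm.read_ee_pos());r=Rn.from_rotvec(arm.read_tcp_rot()).as_matrix() 
    c=arm.camera(n)
    if n=="wrist":
        M=c["mount"];T=np.eye(4);T[:3,:3]=r;T[:3,3]=p;W=T@M
        c["R"]=W[:3,:3].T;c["t"]=-c["R"]@W[:3,3]
    return c
def ray(c,uv):
    d=np.linalg.inv(c["camera_matrix"])@np.array([uv[0],uv[1],1.])
    d=c["R"].T@d; o=-c["R"].T@c["t"]; return o,d/np.linalg.norm(d)
def plane(c,uv,z):
    o,d=ray(c,uv); return o+d*(z-o[2])/d[2]
def tri(*cu):
    A=np.zeros((3,3));b=np.zeros(3);L=[]
    for c,uv in cu:
        o,d=ray(c,uv);P=np.eye(3)-np.outer(d,d);A+=P;b+=P@o;L.append((o,P))
    X=np.linalg.solve(A,b);return X,max(np.linalg.norm(P@(X-o)) for o,P in L)
def proj(c,X):
    x=c["camera_matrix"]@(c["R"]@np.asarray(X)+c["t"]);return x[:2]/x[2]
def blobs(img,lo,hi,amin=6):
    hsv=cv2.cvtColor(cv2.GaussianBlur(img,(0,0),.6),cv2.COLOR_BGR2HSV)
    m=cv2.inRange(hsv,np.array(lo),np.array(hi))
    n,l,st,ce=cv2.connectedComponentsWithStats(m)
    return [(ce[i].round(1),st[i]) for i in range(1,n) if st[i][4]>=amin],m
def downrot(yaw):
    "tool down, jaw (tool x) axis at yaw from world x"
    x=np.array([np.cos(yaw),np.sin(yaw),0]);z=np.array([0,0,-1.]);y=np.cross(z,x)
    return Rn.from_matrix(np.c_[x,y,z]).as_rotvec()
E
python3 - <<'E'
from workcell import arm
from h import *
import pickle
cs={n:cam(arm,n) for n in ("top","side")}
pickle.dump(cs,open('cs0.pkl','wb'))
T,S=cs['top'],cs['side']
tA=lambda x,y:(T,((x+.5)/4.4-.5+80,(y+.5)/4.4-.5+90))
tB=lambda x,y:(T,((x+.5)/3.4-.5+270,(y+.5)/3.4-.5+100))
sA=lambda x,y:(S,((x+.5)/3-.5+100,(y+.5)/3-.5+190))
sB=lambda x,y:(S,((x+.5)/3.9-.5+180,(y+.5)/3.9-.5+70))
L=dict(bearA=(tA(497,564),sA(525,257)),mountA_stud=(tA(654,548),sA(522,152)),mountB_stud=(tB(222,281),sB(292,360)),
 bearB=(tB(92,404),sB(402,470)),bearC=(tB(175,390),sB(394,407)),
 hooktip=(tB(398,262),sB(294,152)),posttop=(tB(432,93),sB(156,115)),
 tagb_topL=(tB(472,378),sB(383,112)),tagb_topR=(tB(535,355),sB(394,112)),
 black_far=(tA(550,115),sA(227,126)),black_near=(tA(550,352),sA(212,186)))
for k,v in L.items():
    X,e=tri(*v);print(k,X.round(4),round(e,4))
for k,a in dict(blue1=(425,115),blue2=(538,113),blue3=(541,354),blue4=(428,356),bl1=(550,115),bl2=(660,113),bl3=(664,350),bl4=(552,353)).items(): print(k,plane(*tA(*a),.028).round(4))
for k,a in dict(r1=(393,240),r2=(748,231)).items(): print(k,plane(*tA(*a),.022).round(4))
for k,a in dict(y1=(40,227),y2=(345,220)).items(): print(k,plane(*tA(*a),.097).round(4))
for k,a in dict(p1=(752,84),p2=(752,393)).items(): print(k,plane(*tA(*a),.006).round(4))
for k,a in dict(st1=(359,349),st2=(462,316),st4=(385,418)).items(): print(k,plane(*tB(*a),.03).round(4))
for k,a in dict(s1=(346,234),s2=(370,298),s3=(432,288)).items(): print(k,plane(*sB(*a),.03).round(4))
E
```

```text
bearA [0.4233 0.1523 0.0279] 0.0002
mountA_stud [0.4354 0.0554 0.0367] 0.0
mountB_stud [ 0.5257 -0.2313  0.0375] 0.0011
bearB [ 0.4265 -0.1301  0.0299] 0.0005
bearC [ 0.4386 -0.1963  0.0297] 0.0008
hooktip [ 0.5334 -0.3198  0.1773] 0.0007
posttop [ 0.6475 -0.3386  0.1889] 0.0006
tagb_topL [ 0.4613 -0.3651  0.1894] 0.0075
tagb_topR [ 0.4672 -0.43    0.1446] 0.0038
black_far [0.6774 0.1155 0.1192] 0.0046
black_near [0.6115 0.1401 0.0972] 0.067
blue1 [0.702  0.2042 0.028 ]
blue2 [0.7047 0.1338 0.028 ]
blue3 [0.5539 0.1283 0.028 ]
blue4 [0.5513 0.1983 0.028 ]
bl1 [0.7036 0.1263 0.028 ]
bl2 [0.7062 0.0577 0.028 ]
bl3 [0.5579 0.0521 0.028 ]
bl4 [0.5546 0.1215 0.028 ]
r1 [0.6241 0.2232 0.022 ]
r2 [0.6342 0.0014 0.022 ]
y1 [0.6157 0.413  0.097 ]
y2 [0.6233 0.2363 0.097 ]
p1 [7.313e-01 4.000e-04 6.000e-03]
p2 [ 0.5338 -0.0032  0.006 ]
st1 [ 0.4749 -0.343   0.03  ]
st2 [ 0.5029 -0.4254  0.03  ]
st4 [ 0.4203 -0.364   0.03  ]
s1 [ 0.4987 -0.4052  0.03  ]
s2 [ 0.4692 -0.3226  0.03  ]
s3 [ 0.4172 -0.3422  0.03  ]
```

```bash
cat >> h.py <<'E'
def best(arm,p,yaws):
    q0=np.array(arm.read_joints());c=[]
    for y in yaws:
        q=arm.solve_ik(list(p),list(downrot(y)))
        if q is not None: c.append((np.abs(np.array(q)-q0).max(),y))
    return min(c)[1]
def find_part(c,kind,exp,ztop):
    "nearest detection to expected xy; bearing: blue ring's outer contour, mount: brass stud"
    if kind=='b': B,m=blobs(c["image"],(100,90,40),(130,255,255),20)
    else: B,m=blobs(c["image"],(10,90,90),(32,255,255),8)
    out=[]
    for ce,st in B:
        if st[4]>6000 or max(st[2],st[3])>130: continue
        mm=None
        x,y,w,h=st[:4]
        ctr=(x+(w-1)/2,y+(h-1)/2)
        P=plane(c,ctr,ztop); out.append((np.hypot(*(P[:2]-exp)),P,ctr,(w,h)))
    return sorted(out,key=lambda a:a[0])
E
python3 - <<'E'
from workcell import arm
from h import *
p=np.array([0.4265,-0.1301])
print([arm.solve_ik([*p,.17],list(downrot(y))) for y in (0,np.pi)])
y=best(arm,[*p,.17],(0,np.pi));print(y)
arm.reach([*p,.17],list(downrot(y)))
c=cam(arm,"wrist");cv2.imwrite('pics/w1.png',c["image"])
print(arm.read_time(),arm.read_ee_pos())
for e in find_part(c,'b',p,.026):print(e)
E
```

```text
[array([ 0.68952332,  0.13669   , -0.49704151,  2.04068386,  0.0782108 ,
        0.98200354,  0.15290327]), array([-0.75085184,  0.18963295,  1.09172703,  2.07929309, -0.20231317,
        0.98359592, -2.69499801])]
0
2.0167 [ 0.42651966 -0.13112886  0.16994867]
(np.float64(0.0023573425581006045), array([ 0.42644073, -0.1324566 ,  0.026     ]), (np.float64(248.0), np.float64(181.5)), (np.int32(29), np.int32(28)))
(np.float64(0.07063869633314877), array([ 0.43869661, -0.19967778,  0.026     ]), (np.float64(259.5), np.float64(242.5)), (np.int32(28), np.int32(26)))
```

View pics/w1.png

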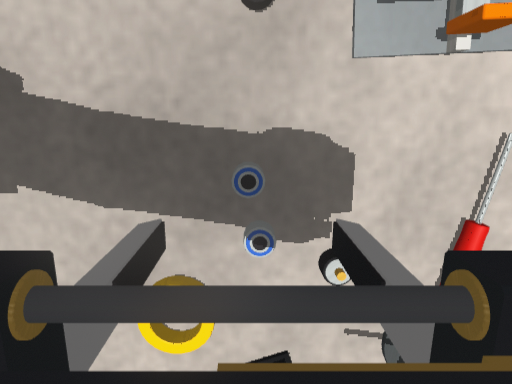

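```bash
cat >> h.py <<'E'
AX=np.array([-0.0445,0.9990]); AY=np.array([-AX[1],AX[0]])   # bay x, y in world
TRAY=np.array([0.6281,0.1277])
BY=np.arctan2(AX[1],AX[0])
def pick(arm,kind,exp,tag,zt=.015,zg=.165,yaws=(0,np.pi),go=True,tol=.03,grip=25):
    ztop=.026 if kind=='b' else .038
    yw=best(arm,[*exp,zg],yaws)
    if go: arm.reach([*exp,zg],list(downrot(yw)))
    c=cam(arm,"wrist");cv2.imwrite(f'pics/{tag}.png',c["image"])
    f=find_part(c,kind,exp,ztop)
    assert f and f[0][0]<tol,f
    p=f[0][1][:2];print('found',p.round(4),'off',round(f[0][0],4),'px',f[0][2:])
    arm.move_linear([*p,zg],rate=.15) if f[0][0]>.004 else None
    arm.move_linear([*p,zt],rate=.15)
    print('at',np.round(arm.read_ee_pos(),4),np.round(arm.read_force(),1))
    arm.close_gripper(grip_force=grip)
    print('opening',arm.read_opening())
    arm.move_linear([*p,zg],rate=.2)
    print('opening',arm.read_opening(),'F',np.round(arm.read_force(),2),'t',arm.read_time())
def place(arm,tx,ty,zf=.028,zt=.015,zg=.17):
    p=TRAY+AX*tx+AY*ty
    yw=best(arm,[*p,zg],(BY,BY-np.pi))
    arm.reach([*p,zg],list(downrot(yw)))
    print('over',np.round(arm.read_ee_pos(),4),'open',arm.read_opening())
    arm.move_linear([*p,zf+zt+.012],rate=.2)
    arm.move_linear([*p,zf+zt+.0012],rate=.04)
    print('down',np.round(arm.read_ee_pos(),4),np.round(arm.read_force(),1))
    arm.gripper_open()
    arm.move_linear([*p,zg],rate=.2)
    print('t',arm.read_time())
E
python3 - <<'E'
from workcell import arm
from h import *
pick(arm,'b',np.array([0.4264,-0.1320]),'w2',go=False)
c=cam(arm,"wrist");cv2.imwrite('pics/w3.png',c["image"])
E
```

```text
found [ 0.4264 -0.1324] off 0.0004 px ((np.float64(248.0), np.float64(181.5)), (np.int32(29), np.int32(28)))
at [ 0.4269 -0.1325  0.0156] [ 0.7  0.6 -0.5]
opening 0.0006614135138601749
opening 0.008663610358347581 F [ 0.33  0.27 -0.75] t 5.5667
```

View pics/w3.png

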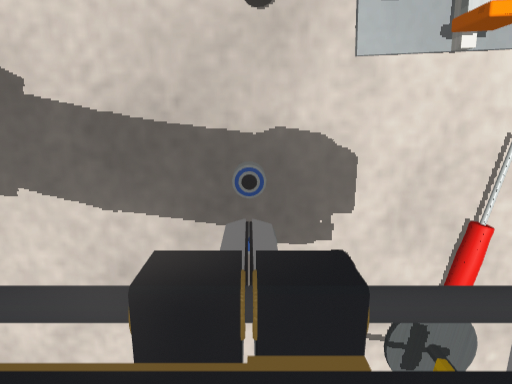

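```bash
python3 - <<'E'
from workcell import arm
from h import *
for n in ("side","top"):
    c=cam(arm,n);cv2.imwrite(f'pics/{n}1.png',c["image"])
    for e in find_part(c,'b',np.array([.4264,-.132]),.026)[:4]:print(n,e)
s=cv2.imread('pics/side1.png')
cv2.imwrite('pics/s1c.png',cv2.resize(s[100:230,180:340],None,fx=4,fy=4,interpolation=cv2.INTER_CUBIC))
c=cam(arm,"wrist");w=c["image"];cv2.imwrite('pics/w4c.png',cv2.resize(w[100:300,150:350],None,fx=3,fy=3))
E
```

```text
side (np.float64(0.2838434433671962), array([0.42355335, 0.15182917, 0.026     ]), (np.float64(274.5), np.float64(275.5)), (np.int32(12), np.int32(10)))
side (np.float64(0.3574922241175685), array([0.62987202, 0.16193847, 0.026     ]), (np.float64(193.0), np.float64(269.5)), (np.int32(63), np.int32(28)))
side (np.float64(0.47444789152407474), array([0.57749211, 0.31774657, 0.026     ]), (np.float64(199.0), np.float64(334.0)), (np.int32(61), np.int32(99)))
side (np.float64(0.5250397030823405), array([0.69728577, 0.31776393, 0.026     ]), (np.float64(147.5), np.float64(327.0)), (np.int32(64), np.int32(93)))
top (np.float64(0.3093140464818561), array([ 0.46126946, -0.43934232,  0.026     ]), (np.float64(410.0), np.float64(208.0)), (np.int32(33), np.int32(11)))
top (np.float64(0.3612454375811497), array([0.62637544, 0.16884562, 0.026     ]), (np.float64(188.5), np.float64(143.5)), (np.int32(26), np.int32(54)))
top (np.float64(0.49314779753815374), array([0.57073849, 0.33955185, 0.026     ]), (np.float64(125.5), np.float64(162.5)), (np.int32(72), np.int32(38)))
top (np.float64(0.5409398170076739), array([0.68935471, 0.34072689, 0.026     ]), (np.float64(126.5), np.float64(119.5)), (np.int32(74), np.int32(36)))
```

View pics/s1c.png

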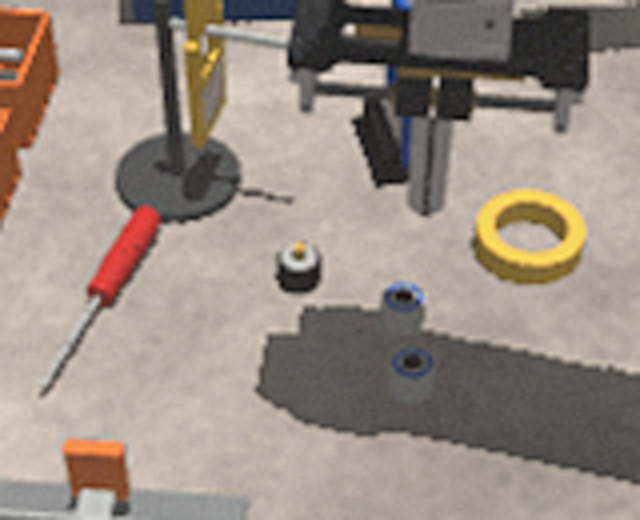

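View pics/top1.png

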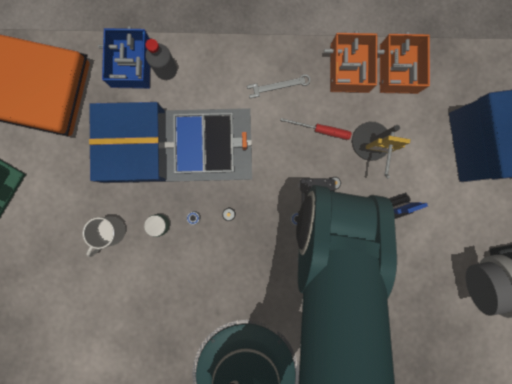

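View pics/w4c.png

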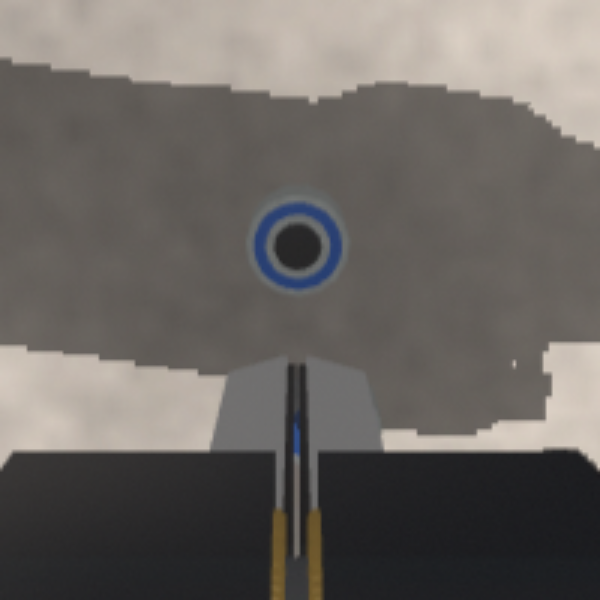

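```bash
python3 - <<'E'
from workcell import arm
from h import *
p=np.array(arm.read_ee_pos());print(p,arm.read_tcp_rot(),arm.read_joints())
c=cam(arm,"side");print('side tcp',proj(c,p),'bear',proj(c,[.4264,-.1324,.026]))
w=cam(arm,"wrist");f=find_part(w,'b',np.array([.4264,-.1324]),.026);print(f[:2])
B,_=blobs(c["image"],(95,70,30),(130,255,255),5)
for ce,st in B: print(ce,st)
E
```

```text
[ 0.42597499 -0.13217922  0.16413529] [-3.14077534e+00 -2.71765388e-04  2.21211538e-03] [ 0.69783984  0.14662652 -0.50262791  2.04564016  0.08476723  0.97047167
  0.15185357]
side tcp [285.49694905 157.05658474] bear [282.57160991 190.42774458]
[(np.float64(0.00016213494651955872), array([ 0.4262829 , -0.13228786,  0.026     ]), (np.float64(248.5), np.float64(181.5)), (np.int32(30), np.int32(28))), (np.float64(0.06763852414181054), array([ 0.42576293, -0.20003552,  0.026     ]), (np.float64(248.0), np.float64(244.0)), (np.int32(3), np.int32(15)))]
[474.   35.9] [ 432    0   80   87 4255]
[237.4  58.6] [ 208   16   58   89 4355]
[279.8  99.7] [278  97   5   6  24]
[277.5 118. ] [277 116   2   5  10]
[280.9 134.9] [280 129   3  13  27]
[279.9 192. ] [278 190   5   4   7]
[194.  269.5] [ 162  256   63   28 1420]
[274.5 275.1] [269 270  12  11  56]
[148.  325.2] [ 116  281   64   93 3647]
[201.6 330.2] [ 169  284   61  100 4192]
[ 74.6 326.1] [  27  293   92   67 3687]
[ 77.4 331.4] [ 77 330   2   4   5]
```

```bash
python3 - <<'E'
from workcell import arm
from h import *
arm.move_linear([.43,-.05,.1],rate=.25)
arm.move_linear([.43,-.05,.02],rate=.15)
f0=np.array(arm.read_force())
c=cam(arm,"side");cv2.imwrite('pics/s2c.png',cv2.resize(c["image"][120:270,200:350],None,fx=4,fy=4,interpolation=cv2.INTER_CUBIC))
print('proj tcp',(proj(c,arm.read_ee_pos())-[200,120]+.5)*4, 'bench',(proj(c,[.43,-.05,0])-[200,120]+.5)*4)
z=.02
while z>-.016:
    z-=.002
    try: arm.move_linear([.43,-.05,z],rate=.02)
    except arm.PlanningError as e: print(z,e);break
    f=np.array(arm.read_force())-f0
    print(round(z,4),arm.read_ee_pos()[2].round(4),f.round(1))
    if abs(f[2])>5: break
arm.move_linear([.43,-.05,.1],rate=.2)
print(arm.read_time())
E
```

```text
proj tcp [316.65778326 373.05865488] bench [316.26502723 391.07868048]
0.018 0.0184 [1.2 0.1 0.2]
0.016 0.016 [-0.1  0.1 -0.1]
0.014 0.0139 [0.9 0.  1. ]
0.012 0.0119 [0.1 0.2 0.1]
0.01 0.0099 [ 0.8  0.1 -0.5]
0.008 0.0079 [ 0.2 -0.1 -0.1]
0.006 0.0059 [ 0.9 -0.5 -0.4]
0.004 0.0039 [1.2 0.6 0.7]
0.002 0.0019 [ 0.   0.3 -0. ]
0.0 -0.0001 [-0.5  0.2  0.2]
-0.002 -0.0021 [ 0.9  0.8 -0.6]
-0.004 -0.0041 [ 0.  -0.5 -0.1]
-0.006 -0.0061 [ 0.6 -0.1  0.4]
-0.008 -0.0081 [ 0.6 -0.9 -0.4]
-0.01 -0.0101 [0.3 0.5 0.8]
-0.012 -0.0121 [ 1.2 -0.2 -0.3]
-0.014 -0.0141 [-0.4 -0.1  0. ]
-0.016 -0.0161 [0.7 0.7 1.2]
12.4
```

View pics/s2c.png

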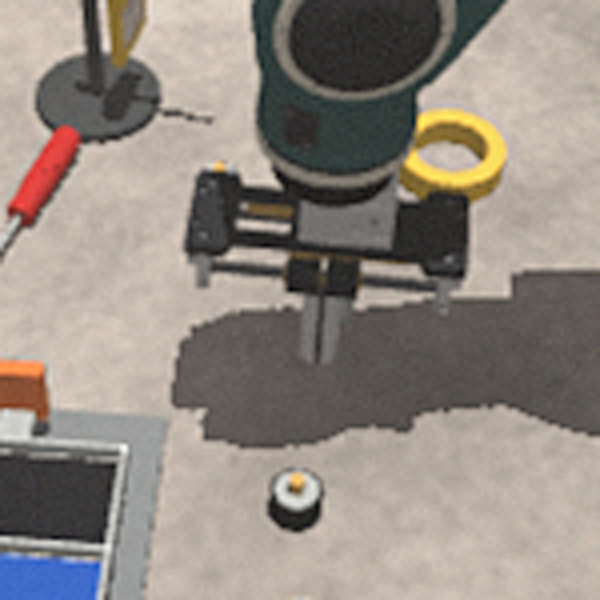

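```bash
python3 - <<'E'
from workcell import arm
from h import *
arm.move_linear([.43,-.05,-.014],rate=.15)
f0=np.array(arm.read_force())
z=-.014
while z>-.034:
    z-=.001
    try: arm.move_linear([.43,-.05,z],rate=.02)
    except arm.PlanningError as e: print(z,e);break
    f=np.array(arm.read_force())-f0
    print(round(z,4),arm.read_ee_pos()[2].round(4),f.round(1))
    if abs(f[2])>4: break
c=cam(arm,"side");cv2.imwrite('pics/s3c.png',cv2.resize(c["image"][120:270,200:350],None,fx=4,fy=4,interpolation=cv2.INTER_CUBIC))
arm.move_linear([.43,-.05,.1],rate=.2)
print(arm.read_time())
E
```

```text
-0.015 -0.0145 [ 0.  -0.6 -0.3]
-0.016 -0.016 [0.2 0.5 0.5]
-0.017 -0.0171 [-0.1  0.5  0.3]
-0.018 -0.0181 [-0.   0.9  0.9]
-0.019 -0.0191 [-0.3 -1.2 -0.7]
-0.02 -0.02 [ 0.6 -0.5  0. ]
-0.021 -0.0204 [-6.3  0.3 21.5]
15.8667
```

View pics/s3c.png

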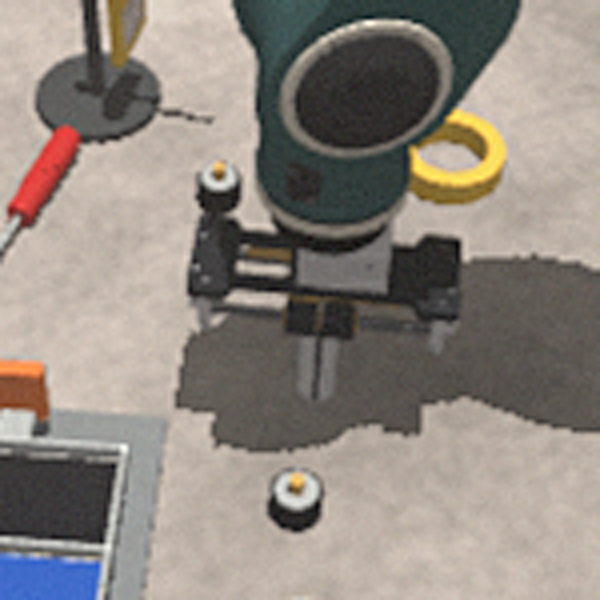

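```bash
python3 - <<'E'
s=open('h.py').read()
s=s.replace("zt=.015","zt=-.0054")  # tip height 15 mm above part's underside minus 20.4 mm tip offset
open('h.py','w').write(s)
E
python3 - <<'E'
from workcell import arm
from h import *
arm.gripper_open()
pick(arm,'b',np.array([0.4264,-0.1323]),'w5')
E
```

```text
found [ 0.4264 -0.1321] off 0.0002 px ((np.float64(248.0), np.float64(180.5)), (np.int32(29), np.int32(28)))
at [ 0.4268 -0.1321 -0.0048] [ 0.4 -0.5  0.9]
opening 0.37896667776032
opening 0.37368912149812467 F [-0.49 -0.76 -1.77] t 21.0917
```

```bash
python3 - <<'E'
from workcell import arm
from h import *
import pickle
p=TRAY-AX*.06
yw=best(arm,[*p,.2],(BY,BY-np.pi));print(yw)
out=[]
for i,q in enumerate((p,p+AX*.06)):
    arm.reach([*q,.2],list(downrot(yw)))
    c=cam(arm,"wrist");out.append(c);cv2.imwrite(f'pics/tray{i}.png',c["image"])
print(arm.read_opening(),arm.read_time(),arm.read_ee_pos())
pickle.dump(out,open('tray.pkl','wb'))
E
```

```text
1.615311444359209
0.37357683096527355 22.65 [0.62800334 0.12690338 0.20007695]
```

View pics/tray0.png

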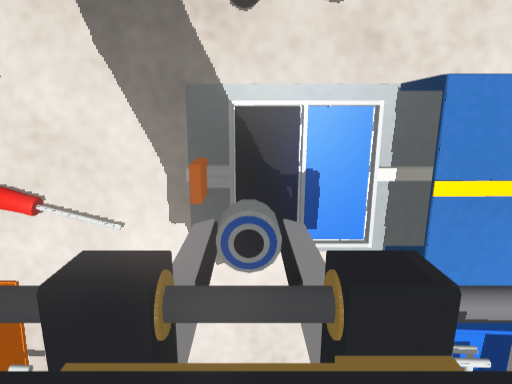

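View pics/tray1.png

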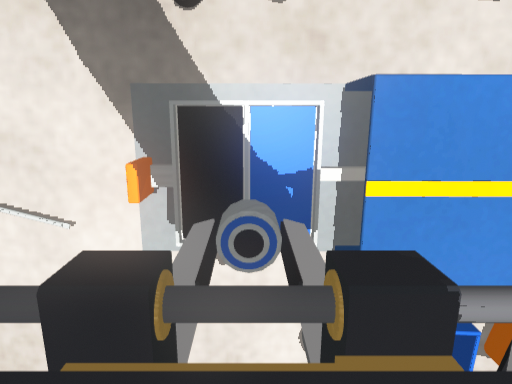

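```bash
python3 - <<'E'
import cv2
for i,(x,y) in enumerate(((180,80),(120,80))):
    im=cv2.imread(f'pics/tray{i}.png');cv2.imwrite(f'pics/trayz{i}.png',cv2.resize(im[y:y+180,x:x+240],None,fx=3.3,fy=3.3,interpolation=cv2.INTER_CUBIC))
E
```

```text
(no output)
```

View pics/trayz0.png

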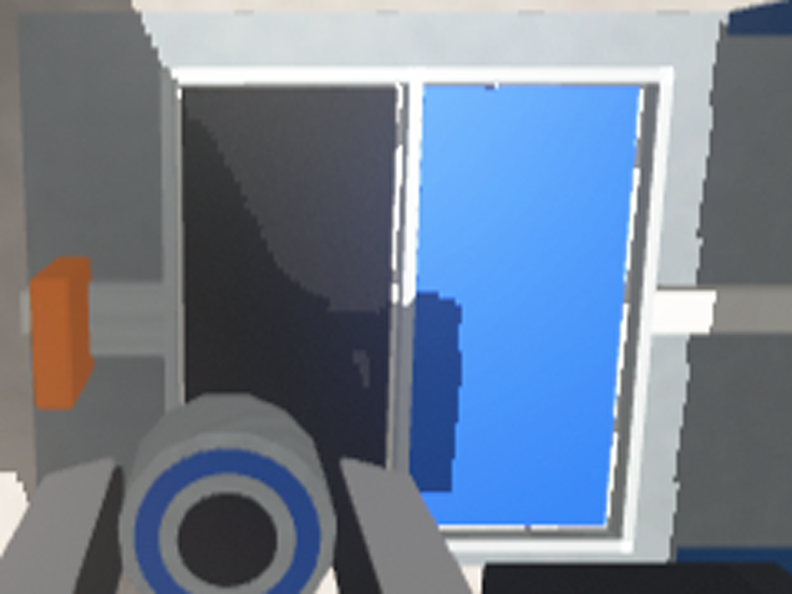

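View pics/trayz1.png

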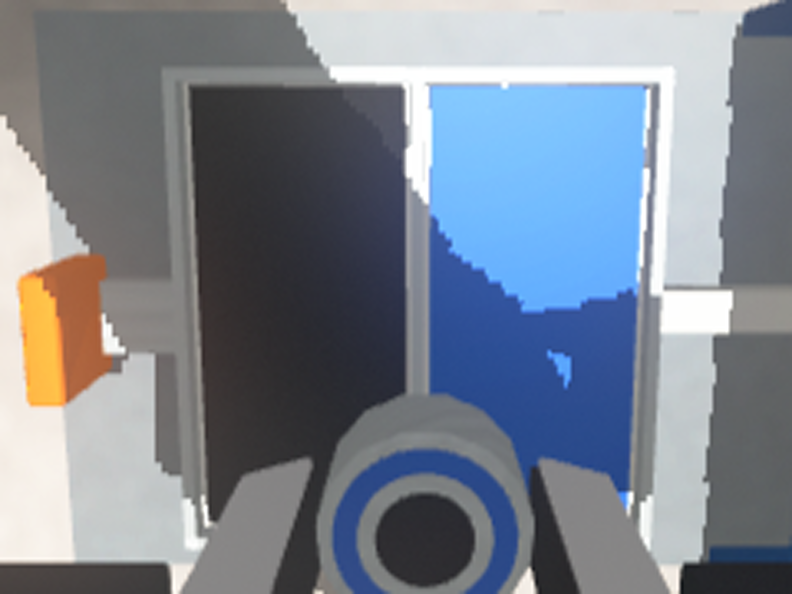

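```bash
python3 - <<'E'
from h import *
import pickle
o=pickle.load(open('tray.pkl','rb'))
z=[lambda x,y:(o[0],((x+.5)/3.3-.5+180,(y+.5)/3.3-.5+80)),lambda x,y:(o[1],((x+.5)/3.3-.5+120,(y+.5)/3.3-.5+80))]
for k,a,b in (('rimRnear',(673,68),(673,68)),('rimLnear',(163,68),(163,68)),('rimRfar',(634,552),(651,549)),('blfloor',(422,86),(430,86)),('bluefloorR',(640,86),(647,86)),('tabtop near-front',(91,257),(104,256)),('tabouter near-top',(35,278),(22,280)),('tabouter far top',(38,409),(30,404))):
    X,e=tri(z[0](*a),z[1](*b));print(k,X.round(4),round(e,4), 'bay', ((X[:2]-TRAY)@AX).round(4),((X[:2]-TRAY)@AY).round(4))
for i in (0,1):
  A=((673,68),(673,68))[i]; print(plane(*z[i](*A),.04).round(4))
print(plane(*z[0](634,552),.04),plane(*z[1](651,549),.04))
# rail
for a in ((28,312),(686,311)): print('rail',plane(*z[0](*a),.022))
for a in ((698,311),): print('rail1',plane(*z[1](*a),.022))
E
```

```text
rimRnear [0.5443 0.2022 0.0399] 0.0001 bay 0.0782 0.0804
rimLnear [0.5512 0.0438 0.042 ] 0.0002 bay -0.0804 0.0805
rimRfar [0.7042 0.2099 0.0401] 0.0004 bay 0.0787 -0.0797
blfloor [0.5526 0.1268 0.0271] 0.0001 bay 0.0025 0.0754
bluefloorR [0.5496 0.1969 0.0281] 0.0 bay 0.0726 0.0753
tabtop near-front [0.6122 0.021  0.0302] 0.0002 bay -0.1059 0.0207
tabouter near-top [0.6134 0.0104 0.0777] 0.0006 bay -0.1165 0.0199
tabouter far top [0.6517 0.0114 0.0777] 0.0004 bay -0.1173 -0.0184
[0.5443 0.2022 0.04  ]
[0.5442 0.2022 0.04  ]
[0.70461817 0.2100224  0.04      ] [0.70386709 0.20989666 0.04      ]
rail [ 0.63284692 -0.00130859  0.022     ]
rail [0.62313933 0.22421169 0.022     ]
rail1 [0.62326986 0.22232935 0.022     ]
```

```bash
sed -i 's/^TRAY=.*/TRAY=np.array([0.6280,0.1270])/' h.py; python3 - <<'E'
from workcell import arm
from h import *
place(arm,.042,-.048)
c=cam(arm,"wrist");cv2.imwrite('pics/pl1.png',c["image"])
pick(arm,'b',np.array([0.4387,-0.1985]),'w6')
E
```

```text
over [0.6742 0.1704 0.1689] open 0.376142863681571
down [0.674  0.1711 0.0237] [-0.   0.1 -1.5]
t 26.1667
found [ 0.4149 -0.1944] off 0.0241 px ((np.float64(224.0), np.float64(178.0)), (np.int32(29), np.int32(29)))
at [ 0.4154 -0.1946 -0.0048] [-0.3  0.1  0.1]
opening 0.37346961962780695
opening 0.37186261256744885 F [ 0.35 -0.84 -2.49] t 31.4083
```

View pics/pl1.png

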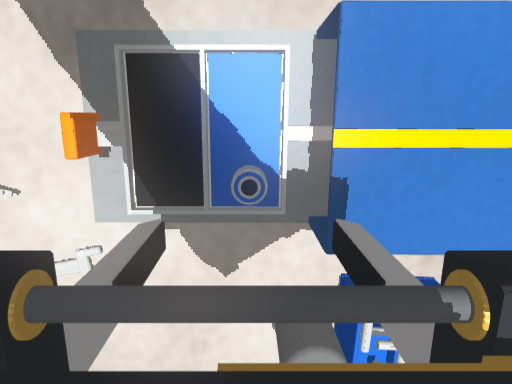

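```bash
python3 - <<'E'
from workcell import arm
from h import *
place(arm,.042,0)
pick(arm,'b',np.array([0.4233,0.1515]),'w7')
place(arm,.042,.048)
c=cam(arm,"wrist");cv2.imwrite('pics/pl2.png',c["image"])
E
```

```text
over [0.6263 0.1673 0.1699] open 0.3784361588712798
down [0.6261 0.169  0.0238] [ 0.1 -0.1 -1.3]
t 36.0917
found [0.4234 0.1513] off 0.0002 px ((np.float64(248.0), np.float64(181.5)), (np.int32(29), np.int32(28)))
at [ 0.4238  0.1515 -0.0048] [-0.5 -0.1 -0. ]
opening 0.3734064978270827
opening 0.37308079137434486 F [-0.58  0.15 -1.4 ] t 40.7333
over [0.5777 0.167  0.1696] open 0.3728250415473653
down [0.5781 0.1668 0.0238] [-0.3 -0.1 -1.8]
t 45.225
```

View pics/pl2.png

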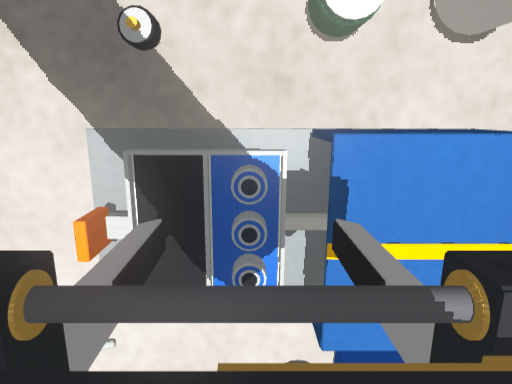

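View pics/w7.png

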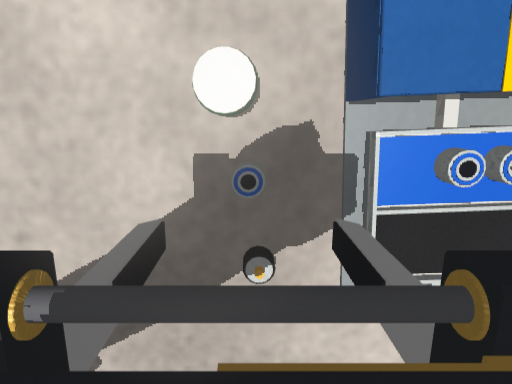

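```bash
python3 - <<'E'
from workcell import arm
from h import *
pick(arm,'m',np.array([0.4354,0.055]),'w8')
place(arm,-.044,-.040)
E
```

```text
found [0.435  0.0554] off 0.0006 px ((np.float64(247.5), np.float64(183.5)), (np.int32(10), np.int32(12)))
at [ 0.4355  0.0555 -0.0048] [0.  0.5 0.4]
opening 0.37642255856626744
opening 0.3734821375146715 F [-0.37 -0.5  -1.45] t 49.7083
over [0.6694 0.0851 0.1696] open 0.37545529123019694
down [0.6699 0.0848 0.0238] [ 0.3 -0.2 -1.3]
t 54.1333
```

View pics/w8.png

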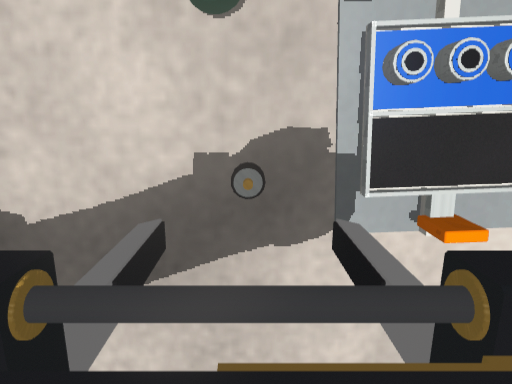

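```bash
python3 - <<'E'
from workcell import arm
from h import *
pick(arm,'m',np.array([0.5257,-0.2313]),'w9')
place(arm,-.044,.040)
c=cam(arm,"wrist");cv2.imwrite('pics/pl3.png',c["image"])
E
```

```text
found [ 0.5257 -0.2325] off 0.0012 px ((np.float64(247.5), np.float64(186.0)), (np.int32(10), np.int32(11)))
at [ 0.5262 -0.2327 -0.0046] [0.1 0.4 1.3]
opening 0.3720070554407043
opening 0.3725283080348527 F [ 0.18 -0.45 -0.86] t 58.7167
over [0.5901 0.0799 0.1695] open 0.3712605597136779
down [0.59   0.0813 0.0238] [-1.  -0.  -1.6]
t 63.0667
```

View pics/pl3.png

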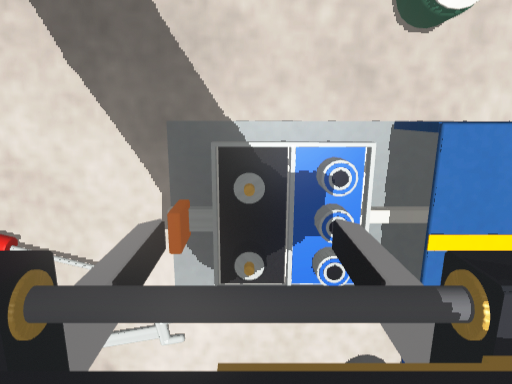

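View pics/w9.png

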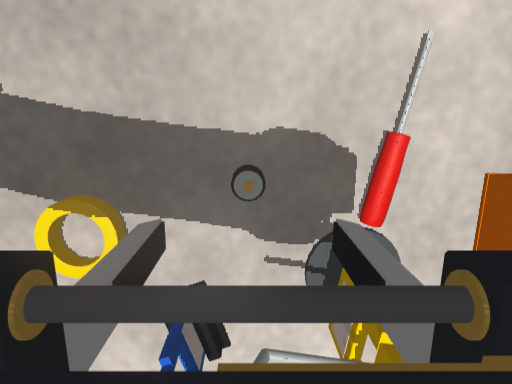

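```bash
cat >> h.py <<'E'
U=np.array([-0.0427,1.0]);U/=np.linalg.norm(U);R0=np.array([.6328,-.0013])  # rail line; bay x = -0.225 at R0
def rail(bx): return R0+U*(bx+.225)
RY=np.arctan2(-U[0],U[1])
E
python3 - <<'E'
from workcell import arm
from h import *
arm.close_gripper(grip_force=30)
p=rail(-.255)
yw=best(arm,[*p,.2],(RY,RY+np.pi));print(yw)
arm.reach([*p,.2],list(downrot(yw)))
c=cam(arm,"top");cv2.imwrite('pics/top2.png',c["image"])
c=cam(arm,"wrist");cv2.imwrite('pics/pu0.png',c["image"])
arm.move_linear([*p,.0156],rate=.2)
print(arm.read_ee_pos(),arm.read_force(),arm.read_time())
E
```

```text
0.04267407685900503
[ 0.6347863  -0.03117355  0.01672397] [ 0.4160011  -0.29729307 -0.07529156] 66.8583
```

View pics/pu0.png

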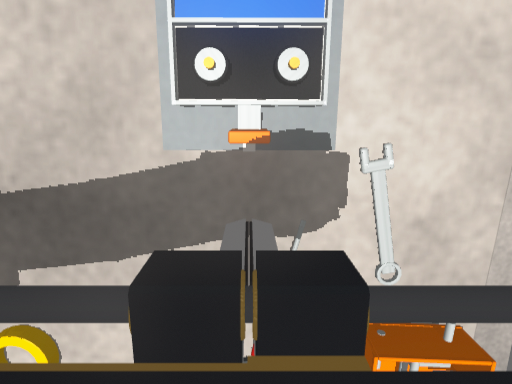

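View pics/top2.png

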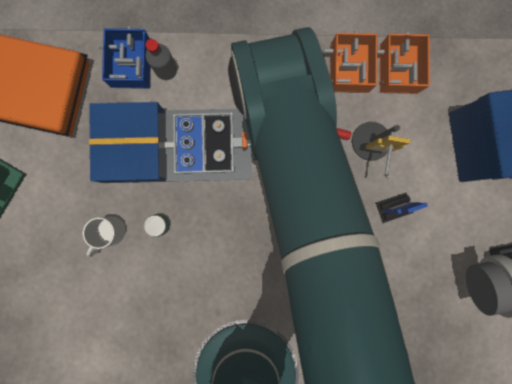

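```bash
python3 - <<'E'
from workcell import arm
from h import *
z=.0156
bx=-.255
while bx<-.052:
    bx+=.02 if bx<-.20 else .035
    bx=min(bx,-.05)
    arm.move_linear([*rail(bx),z],rate=.06)
    f=np.array(arm.read_force());print(round(bx,4),f.round(1),np.round(arm.read_ee_pos(),4))
    if abs(f).max()>25: print('stop');break
print(arm.read_time())
E
```

```text
-0.235 [ 0.4 -0.2  0.3] [ 0.6333 -0.0109  0.0157]
-0.215 [-0.1  0.5  0.3] [0.6324 0.0093 0.0156]
-0.195 [-0.3  0.1  0.7] [0.6315 0.0289 0.0156]
-0.16 [-0.2 -3.2  0.6] [0.6301 0.0633 0.0156]
-0.125 [-0.3 -3.   1.2] [0.6286 0.0984 0.0156]
-0.09 [ 0.6 -4.3  1.6] [0.6271 0.1335 0.0156]
-0.055 [ 0.6 -4.   1.2] [0.6256 0.1684 0.0156]
-0.05 [ 0.2 -6.2  2.8] [0.6254 0.1729 0.0156]
71.4917
```

```bash
python3 - <<'E'
from workcell import arm
from h import *
z=.0156
bx=-.05
while bx<-.012:
    bx+=.002
    arm.move_linear([*rail(bx),z],rate=.04)
    f=np.array(arm.read_force());p=np.array(arm.read_ee_pos());print(round(bx,4),f.round(1),round(float((p[:2]-R0)@U-.225),4))
    if abs(f[1])>16: print('stop');break
print(arm.read_time())
c=cam(arm,"wrist");cv2.imwrite('pics/pu1.png',c["image"])
c=cam(arm,"side");cv2.imwrite('pics/pu1s.png',cv2.resize(c["image"][190:384,100:310],None,fx=3,fy=3))
E
```

```text
-0.048 [ -0. -10.   4.] -0.0494
-0.046 [ 0.2 -9.9  3.9] -0.0475
-0.044 [ 0.2 -9.5  4.3] -0.0455
-0.042 [ 0.7 -9.8  5.2] -0.0435
-0.04 [  1.3 -10.1   4.8] -0.0416
-0.038 [ 0.5 -9.1  4.1] -0.0396
-0.036 [ -0.8 -19.    8.9] -0.0396
stop
73.2417
```

View pics/pu1.png

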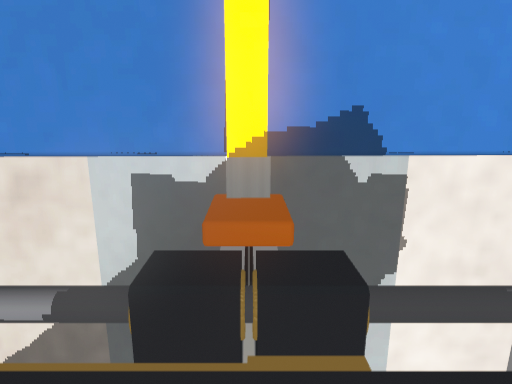

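View pics/pu1s.png

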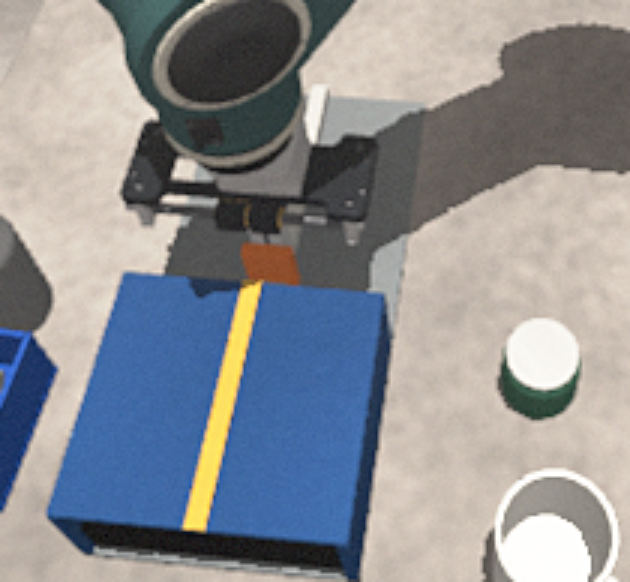

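```bash
python3 - <<'E'
from workcell import arm
from h import *
c=cam(arm,"wrist")
b=lambda P:((P[:2]-R0)@U-.225).round(4)
print('tab outer top edge',b(plane(c,(248,221.5),.078)),'tab front top edge',b(plane(c,(248,196),.078)))
print('tunnel edge top',b(plane(c,(180,155),.097)),b(plane(c,(330,155),.097)))
x=-.036
for _ in range(4):
    x+=.002
    arm.move_linear([*rail(x),.0156],rate=.04)
    f=np.array(arm.read_force());p=np.array(arm.read_ee_pos());print(round(x,4),f.round(1),b(p))
    if abs(f[1])>28: break
c=cam(arm,"wrist")
cv2.imwrite('pics/pu2.png',cv2.resize(c["image"][140:260,150:350],None,fx=4,fy=4,interpolation=cv2.INTER_CUBIC))
E
```

```text
tab outer top edge -0.018 tab front top edge -0.0068
tunnel edge top 0.0127 0.0125
-0.034 [ -1.7 -27.8  13.2] -0.0396
-0.032 [ -5.6 -38.5  18.8] -0.0397
```

View pics/pu2.png

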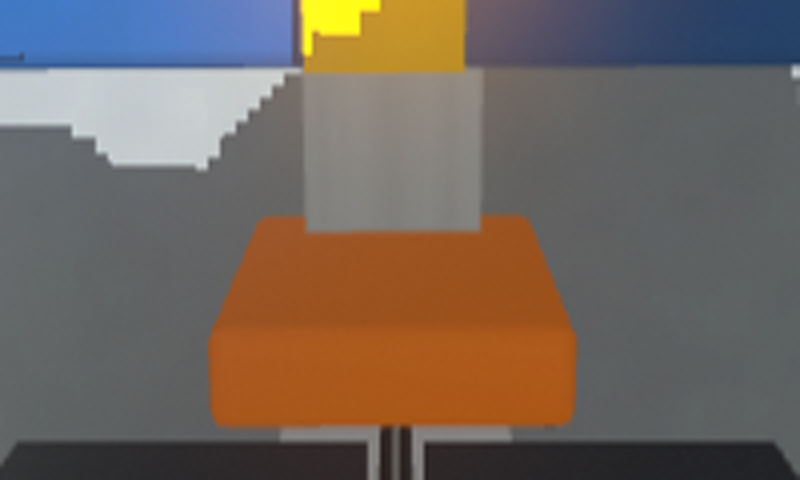

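```bash
python3 - <<'E'
from workcell import arm
from h import *
import pickle
arm.move_linear([*rail(-.07),.0156],rate=.15)
arm.move_linear([*rail(-.085),.26],rate=.3)
arm.gripper_open()
out=[]
for i,p in enumerate(((.46,-.42,.27),(.56,-.42,.27))):
    yw=best(arm,p,(0,np.pi))
    arm.reach(list(p),list(downrot(yw)))
    c=cam(arm,"wrist");out.append(c);cv2.imwrite(f'pics/tg{i}.png',c["image"])
    print(yw,arm.read_ee_pos(),arm.read_time())
pickle.dump(out,open('tg.pkl','wb'))
E
```

```text
0 [ 0.46079317 -0.41909487  0.26999902] 78.9
0 [ 0.56013004 -0.41964027  0.26970484] 79.4333
```

View pics/tg0.png

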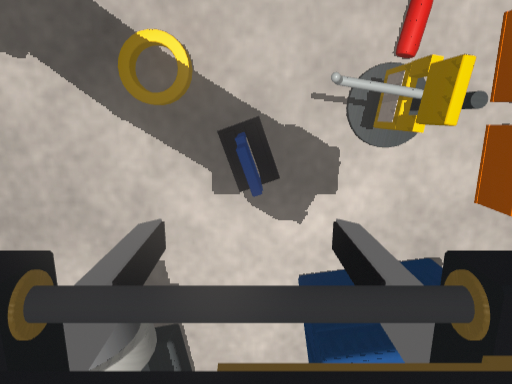

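View pics/tg1.png

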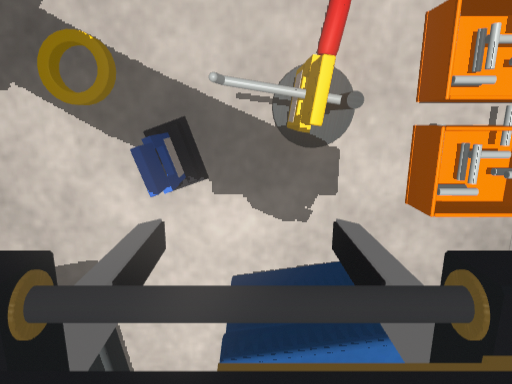

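```bash
python3 - <<'E'
import cv2
def c(n,x0,y0,x1,y1,k,o): im=cv2.imread(n);cv2.imwrite('pics/'+o,cv2.resize(im[y0:y1,x0:x1],None,fx=k,fy=k,interpolation=cv2.INTER_CUBIC))
c('pics/tg0.png',205,105,305,205,6,'tz0.png');c('pics/tg1.png',120,105,220,205,6,'tz1.png')
c('pics/tg0.png',310,30,500,155,4,'hz0.png');c('pics/tg1.png',195,30,385,155,4,'hz1.png')
E
```

```text
(no output)
```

View pics/tz0.png

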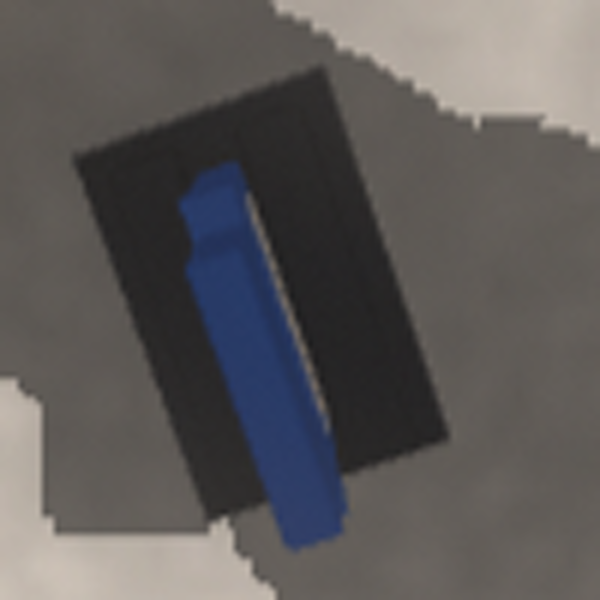

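View pics/tz1.png

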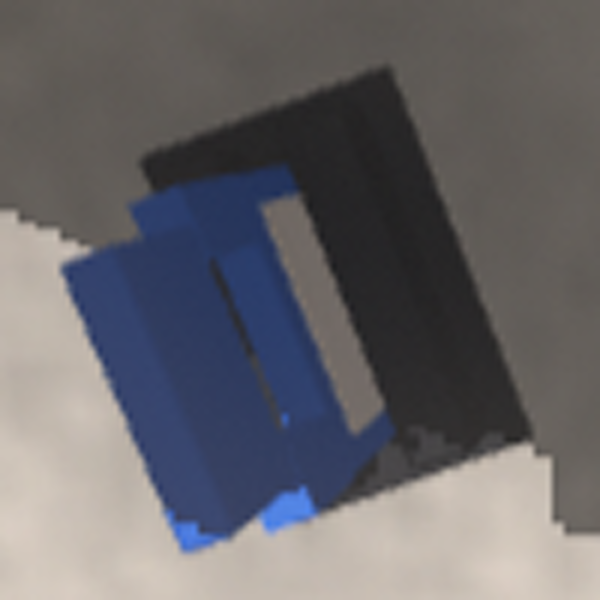

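View pics/hz0.png

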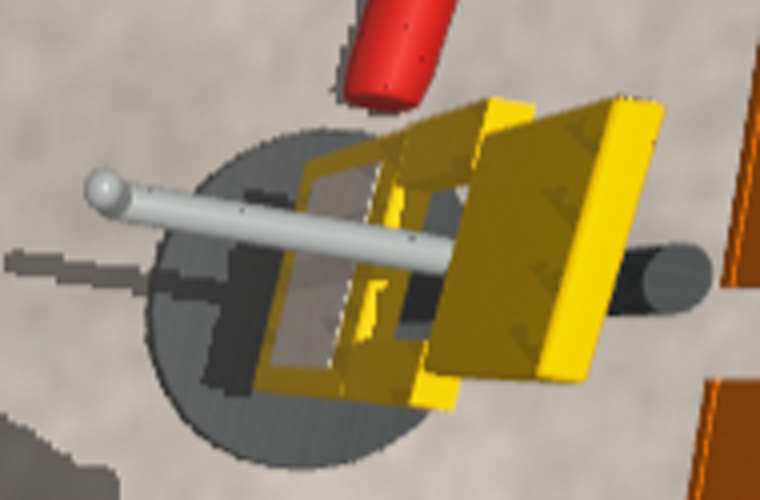

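View pics/hz1.png

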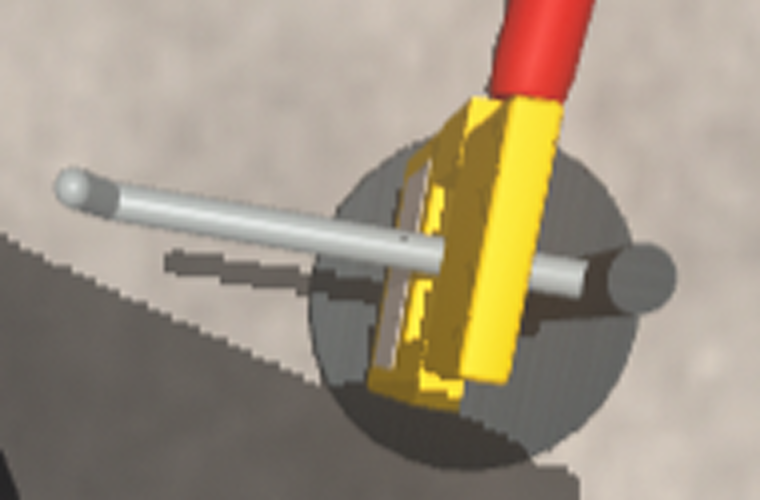

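```bash
python3 - <<'E'
from h import *
import pickle
o=pickle.load(open('tg.pkl','rb'))
t=[lambda p,i=i,x=x:(o[i],((p[0]+.5)/6-.5+x,(p[1]+.5)/6-.5+105)) for i,x in ((0,205),(1,120))]
h=[lambda p,i=i,x=x:(o[i],((p[0]+.5)/4-.5+x,(p[1]+.5)/4-.5+30)) for i,x in ((0,310),(1,195))]
P={}
def T(k,f,a,b):
    X,e=tri(f[0](a),f[1](b));P[k]=X;print(k,X.round(4),round(e,4))
T('st NL',t,(75,157),(142,158));T('st NR',t,(325,67),(390,67));T('st FR',t,(448,437),(532,437))
T('tag NL',t,(190,268),(62,265));T('tag FL',t,(290,550),(185,550));T('tag NR',t,(245,258),(118,248))
T('tip',h,(103,190),(75,187));T('post',h,(678,277),(642,277))
T('y1',h,(612,97),(512,97));T('y2',h,(663,100),(565,100));T('y3',h,(585,380),(512,382));T('y4',h,(535,378),(463,378))
a=lambda p,q:np.degrees(np.arctan2(*(P[q]-P[p])[[1,0]]))
print('tag width dir',a('tag NL','tag FL'),np.linalg.norm((P['tag FL']-P['tag NL'])[:2]),'stand',a('st NR','st FR'),'norm', a('st NL','st NR'))
print('stand centre',(P['st NL']+P['st FR'])/2)
print('hook',a('post','tip'),np.linalg.norm((P['post']-P['tip'])[:2]),'yellow',a('y1','y4'),a('y2','y3'))
yc=(P['y1']+P['y2']+P['y3']+P['y4'])/4;print('yellow c',yc,'dist to post',np.linalg.norm((yc-P['post'])[:2]))
n0=np.array([np.cos(np.radians(a('tag NL','tag FL')+90)),np.sin(np.radians(a('tag NL','tag FL')+90))])
m=(P['tag NL']+P['tag FL'])/2;print('tag top centre',m[:2]+n0*.005,m[2])
# plane-based check at z=.150
for i in (0,1):
    q=[((190,268),(62,265)),((290,550),(185,550)),((245,258),(118,248))]
    print([plane(*t[i](c[i]),.150).round(4)[:2] for c in q])
for i in (0,1): print('tip.183',plane(*h[i]((((103,190),(75,187))[i])),.181).round(4),'post',plane(*h[i]((((678,277),(642,277))[i])),.188).round(4))
E
```

```text
st NL [ 0.4187 -0.3738  0.0041] 0.0
st NR [ 0.4752 -0.3538  0.0021] 0.0001
st FR [ 0.5049 -0.4384  0.001 ] 0.0001
tag NL [ 0.4496 -0.3844  0.1498] 0.0003
tag FL [ 0.4656 -0.4306  0.1483] 0.0001
tag NR [ 0.4583 -0.3824  0.1489] 0.0008
tip [ 0.5324 -0.3226  0.1782] 0.0002
post [ 0.6468 -0.3403  0.188 ] 0.0
y1 [ 0.6139 -0.3106  0.2126] 0.0001
y2 [ 0.6235 -0.311   0.2119] 0.0001
y3 [ 0.6167 -0.3602  0.2116] 0.0002
y4 [ 0.6076 -0.3597  0.211 ] 0.0
tag width dir -70.90076225457679 0.04882121765519022 stand -70.67446393712193 norm 19.535558032161422
stand centre [ 0.46179882 -0.40611053  0.00252776]
hook 171.182955242589 0.11574417403322777 yellow -97.30867785292085 -97.91870850441033
yellow c [ 0.61540463 -0.33539079  0.21178891] dist to post 0.031766964771023525
tag top centre [ 0.4623237  -0.40585211] 0.14905117673103904
[array([ 0.4496, -0.3847]), array([ 0.4656, -0.4303]), array([ 0.4583, -0.3831])]
[array([ 0.4497, -0.3841]), array([ 0.4661, -0.4301]), array([ 0.4587, -0.3815])]
tip.183 [ 0.5317 -0.3231  0.181 ] post [ 0.6468 -0.3403  0.188 ]
tip.183 [ 0.5327 -0.3226  0.181 ] post [ 0.6468 -0.3403  0.188 ]
```

```bash
cat >> h.py <<'E'
TAG=np.array([.4623,-.4060]);TW=np.radians(-70.8)
POST=np.array([.6468,-.3403]);RU=np.array([np.cos(np.radians(171.2)),np.sin(np.radians(171.2))]);HW=np.radians(-98.8)
E
python3 - <<'E'
from workcell import arm
from h import *
q0=np.array(arm.read_joints())
for k in (0,np.pi):
    print(k,[None if q is None else np.round(q,2) for q in (arm.solve_ik([*TAG,.2],list(downrot(TW+k))),arm.solve_ik([*(POST+RU*.176),.2],list(downrot(HW+k))),arm.solve_ik([*(POST+RU*.072),.155],list(downrot(HW+k))))])
yw=best(arm,[*TAG,.2],(TW,TW+np.pi));print(yw)
arm.reach([*TAG,.2],list(downrot(yw)))
print(np.round(arm.read_ee_pos(),4))
c=cam(arm,"wrist");cv2.imwrite('pics/tp0.png',c["image"])
E
```

```text
0 [array([ 0.88,  0.4 , -0.27,  1.62,  0.12,  1.14, -0.66]), array([ 0.71,  0.31, -0.22,  1.74,  0.08,  1.1 , -1.26]), array([ 0.6 ,  0.52, -0.18,  1.53,  0.1 ,  1.1 , -1.33])]
3.141592653589793 [array([ 1.3 ,  0.53, -0.89,  1.6 ,  0.43,  1.22,  2.24]), array([ 1.17,  0.41, -0.82,  1.72,  0.32,  1.15,  1.68]), array([ 0.99,  0.63, -0.77,  1.52,  0.46,  1.18,  1.56])]
-1.2356931104119853
[ 0.4624 -0.4063  0.2007]
```

View pics/tp0.png

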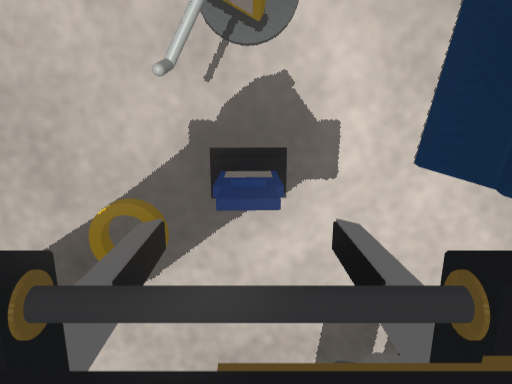

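```bash
python3 - <<'E'
from workcell import arm
from h import *
arm.move_linear([*TAG,.0888],rate=.12)
print(np.round(arm.read_ee_pos(),4),np.round(arm.read_force(),1))
arm.close_gripper(grip_force=20)
print('open mm',arm.read_opening()*94)
arm.move_linear([*TAG,.2],rate=.12)
print('open mm',arm.read_opening()*94,np.round(arm.read_force(),1))
yw=HW
p=POST+RU*.185
arm.move_linear([*p,.2],rate=.12,ori=list(downrot(yw)))
arm.move_linear([*p,.1748],rate=.1)
print(np.round(arm.read_ee_pos(),4),arm.read_opening()*94,arm.read_time())
for n in ("wrist","side","top"):
    c=cam(arm,n);cv2.imwrite(f'pics/hg_{n}.png',c["image"])
    if n=="side": cv2.imwrite('pics/hg_sidez.png',cv2.resize(c["image"][70:200,190:330],None,fx=4.2,fy=4.2,interpolation=cv2.INTER_CUBIC))
E
```

```text
[ 0.4627 -0.4063  0.0896] [0.3 0.5 0.3]
open mm 50.31466170195482
open mm 49.883075831731404 [ 0.5  0.  -0.3]
[ 0.4637 -0.3122  0.1745] 49.66482516015819 84.7667
```

View pics/hg_wrist.png

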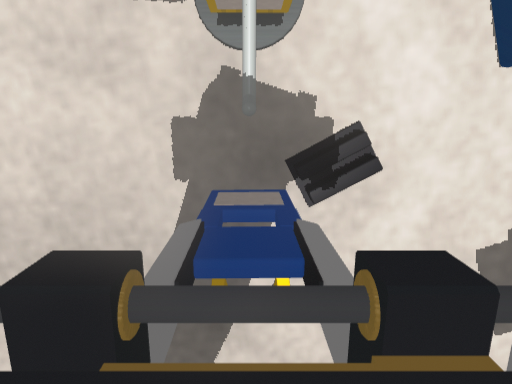

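View pics/hg_sidez.png

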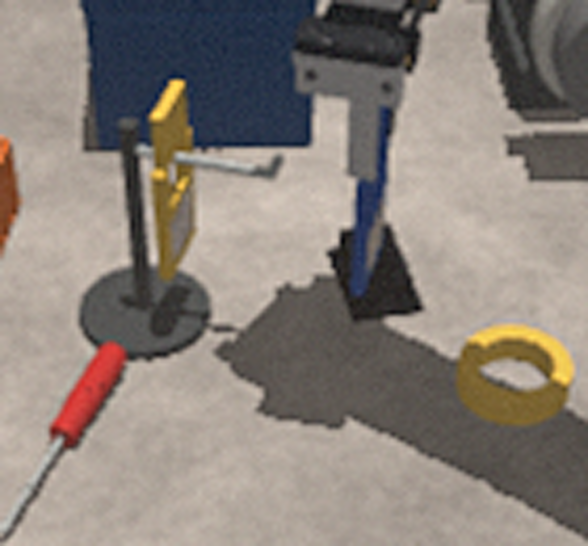

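```bash
python3 - <<'E'
from workcell import arm
from h import *
c=cam(arm,"wrist");p=np.array(arm.read_ee_pos());mid=p.copy();mid[2]-=.0108
n=-RU # toward post
for nm,dz,dx in (('top near edge',.072,.005),('top far edge',.072,-.005),('win up, front',.026,.005),('win low,front',-.010,.005),('bottom front',-.072,.005),('lowwin up',-.03,.005)):
    X=mid+np.r_[n*dx,dz];print(nm,proj(c,X).round(1))
t=POST+RU*.116
print('tip',proj(c,[*t,.183]),'rod mid',proj(c,[*(POST+RU*.06),.169]))
cv2.imwrite('pics/hgwz.png',cv2.resize(c["image"][80:300,150:350],None,fx=2.7,fy=2.7,interpolation=cv2.INTER_CUBIC))
E
```

```text
top near edge [248.5 256.1]
top far edge [248.5 277. ]
win up, front [248.5 223.6]
win low,front [248.6 207. ]
bottom front [248.6 188. ]
lowwin up [248.6 199.9]
tip [248.18321426 109.17112148] rod mid [248.18433789   5.69958243]
```

View pics/hgwz.png

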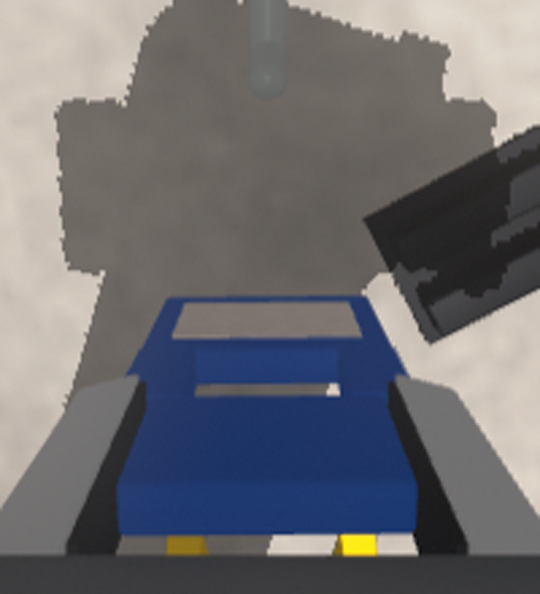

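```bash
python3 - <<'E'
from workcell import arm
from h import *
f0=np.array(arm.read_force())
for s in (.14,.125,.11,.095,.083,.073):
    arm.move_linear([*(POST+RU*s),.1748],rate=.06)
    f=np.array(arm.read_force())-f0;print(s,f.round(1),np.round(arm.read_ee_pos(),4))
    if np.abs(f).max()>5: print('stop');break
c=cam(arm,"wrist");cv2.imwrite('pics/th_w.png',c["image"])
c=cam(arm,"side");cv2.imwrite('pics/th_s.png',cv2.resize(c["image"][70:200,190:330],None,fx=4.2,fy=4.2,interpolation=cv2.INTER_CUBIC))
print(arm.read_time())
E
```

```text
0.14 [-0.4 -0.2  0.7] [ 0.5081 -0.3189  0.1747]
0.125 [-0.7 -1.5  0.9] [ 0.5235 -0.321   0.1746]
0.11 [ 0.9 -1.1 -0.4] [ 0.5384 -0.3233  0.1746]
0.095 [-0.2 -1.4  0.5] [ 0.5532 -0.3256  0.1746]
0.083 [-0.6 -1.   0.6] [ 0.5651 -0.3275  0.1747]
0.073 [-0.  -1.1 -0.6] [ 0.575  -0.329   0.1747]
87.8333
```

View pics/th_w.png

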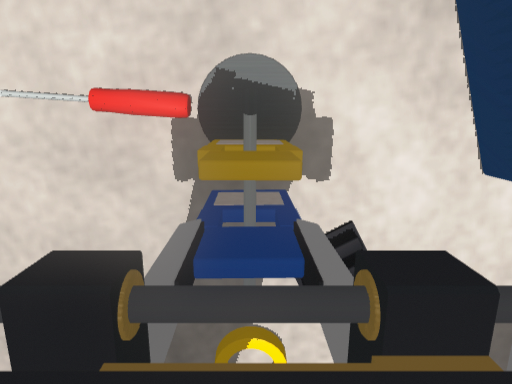

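View pics/th_s.png

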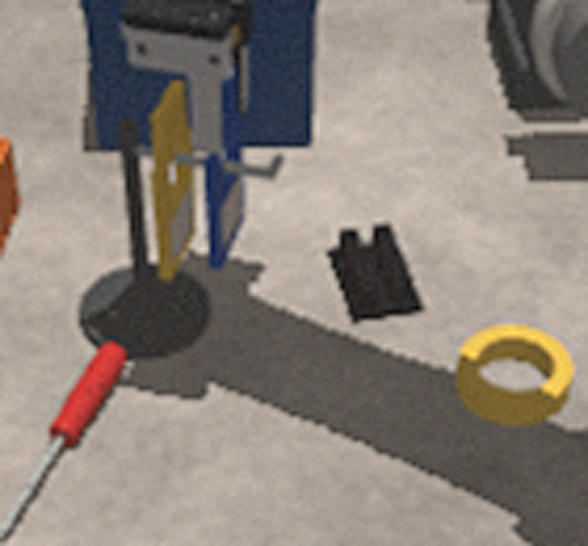

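```bash
python3 - <<'E'
from workcell import arm
from h import *
p=POST+RU*.073
f0=np.array(arm.read_force())
for z in (.16,.157,.155,.1537,.1525,.1515):
    arm.move_linear([*p,z],rate=.04)
    f=np.array(arm.read_force())-f0;print(z,f.round(1),np.round(arm.read_ee_pos(),4))
    if f[2]>2.5: break
arm.sleep(.3);arm.gripper_open();arm.sleep(.3)
arm.move_linear([*p,.30],rate=.12)
c=cam(arm,"wrist");cv2.imwrite('pics/dn_w.png',c["image"])
arm.reach([.40,-.15,.30],list(downrot(0)))
arm.sleep(.5)
c=cam(arm,"side");cv2.imwrite('pics/dn_s.png',c["image"]);cv2.imwrite('pics/dn_sz.png',cv2.resize(c["image"][70:200,190:330],None,fx=4.2,fy=4.2,interpolation=cv2.INTER_CUBIC))
c=cam(arm,"top");cv2.imwrite('pics/dn_t.png',c["image"])
print(arm.read_time())
E
```

```text
0.16 [ 1.2 -0.2 -1.4] [ 0.5746 -0.3291  0.1598]
0.157 [-0.8 -0.6 -2.2] [ 0.5746 -0.3291  0.1569]
0.155 [-0.2 -0.4 -1.4] [ 0.5746 -0.3291  0.1549]
0.1537 [ 1.  -1.2 -0.7] [ 0.5748 -0.3292  0.1538]
0.1525 [-2.3  0.6  9.7] [ 0.5749 -0.3292  0.1535]
94.325
```

View pics/dn_w.png

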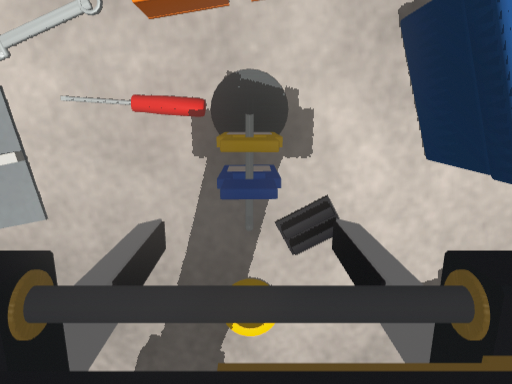

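View pics/dn_sz.png

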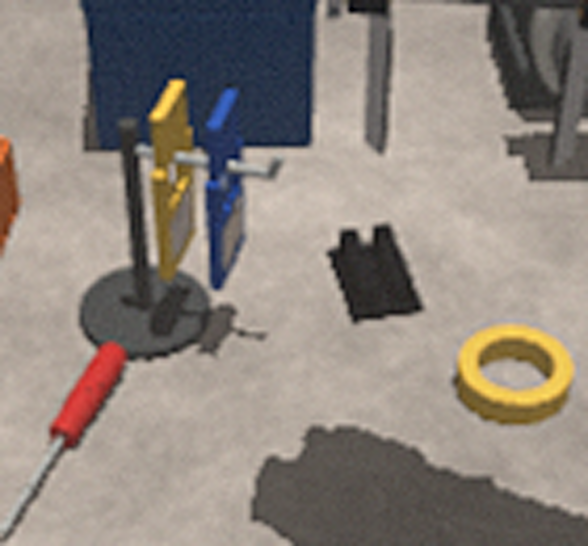

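View pics/dn_s.png

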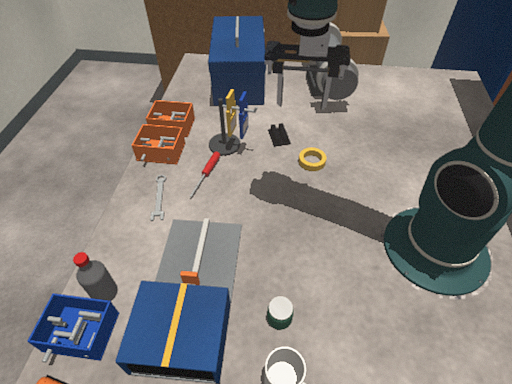

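View pics/dn_t.png

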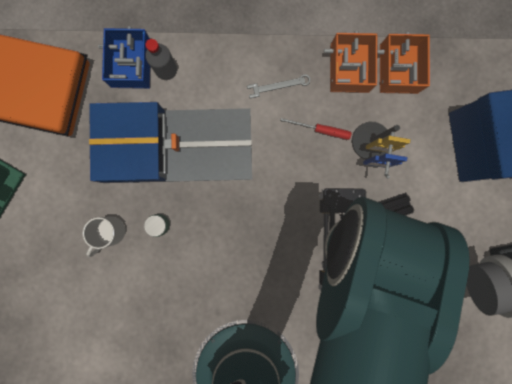

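```bash
python3 - <<'E'
from workcell import arm
from h import *
c=cam(arm,"top")
B,_=blobs(c["image"][120:165,165:190],(3,120,80),(16,255,255),10)
for ce,st in B:
    # outer top edge of tab is the right-hand column
    P=plane(c,(165+st[0]+st[2]-.5,120+ce[1]),.078);Q=plane(c,(165+st[0]-.5,120+ce[1]),.078);print(st,[((X[:2]-R0)@U-.225).round(4) for X in (P,Q)])
arm.close_job();print(arm.read_time())
E
```

```text
[ 6 14  7 16 93] [np.float64(-0.0336), np.float64(-0.0154)]
the job is handed in; nothing more can be done
the job is handed in; nothing more can be done
```

The kit is loaded, the tray is home in the bay, and the blue tag hangs beside the yellow one. I handed the job in at about 95 s of the 210 s allowed.

**What I did**
- **Loading:** I found five parts and saw no sixth: three bearings and two mounts. The bearings now stand in the blue-floored bin and the mounts in the black-floored bin. One bearing had been knocked about 24 mm aside, and I found it again with the wrist camera before picking it.
- **Push:** I pushed the tray along the rail at about 3–10 N. It stopped dead, and pushing up to 38 N did not move it further.
- **Tag:** I threaded the blue tag over the hook tip and lowered it until the rod took the load, about 10 N. Then I released it and backed clear.

**Last checks**
- **Tags and bystanders:** The final pictures show both tags hanging. The screwdriver, can, mug and tape roll look unmoved, though I judged that by eye.
- **Tray position:** Against the stop, the wrist camera put the tab 30.6 mm from the tunnel mouth; 30 mm is the home value. The last top view put the front of the tab at x = -0.0154 m (expected -0.015) and its outer edge at -0.0336 m (expected -0.027). The outer figure is coarse, because the coloured patch was only 7 pixels wide and included some of the tab's side.
- **Parts in the tunnel:** I last saw them standing in the bins just before the push. I could not look again once the tray was inside.

**What disagreed with the text**
- **Finger length:** The fingers end about 20 mm short of the stated tool point. My first grasp closed on nothing because of this. I measured the offset by touching the bench (about 21 N) and corrected for it.
- **Stand height:** The tag stand's corners triangulated near bench level rather than at 30 mm. I did not rely on that measurement.

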